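# Clip a glass sample slide into the inspection stage

### The arm

A 6-joint arm with a two-finger parallel gripper is mounted at the origin on the work surface; the furniture and walls round the work are solid. World frame = base frame: x ahead of the robot, y to its left, z up, the work surface at z = 0. Lengths are in mm, angles in rad, forces in N, time in s.
With the tool pointing down it reaches from about 350 to 975 mm from the base axis. Payload 7.1 kg.
Tool frame: the origin (TCP) lies at the very end of the fingers, on their centre line; the grasp point (between the pads) lies 19 mm behind it (ctrl.grasp_offset is the distance from the TCP to the grasp point, in mm); z points along the fingers, y is the line along which they close (so a half turn about z gives the same grasp; the last joint's range is limited). The gripper opens to 88 mm and grips with 3 to 60 N. Pads are 20 mm wide; open, the fingers measure 115 mm over their backs; the gripper's body (75 mm by 178 mm) begins 61 mm behind the grasp point.
Start: joints at [1.144, 0.423, 1.63, -0, 1.089, -0.019], TCP at [247.837, 573.744, 222.675] pointing down, gripper open.
Joint ranges: [-3, 3], [-0.9, 2.11], [0.09, 2.58], [-1.31, 4.45], [0.11, 2.69], [-2.54, 2.54]. Speed limits (rad/s): [2.39, 2.39, 3.01, 3.14, 3.14, 3.14].

### API

Orientations are given as a rotation vector (axis times angle).
In Python, from workcell import ctrl, viewer, ticket, models gives the robot as it stands.
- The arm moves only by the tool play_rows, never from a script. Its arguments are lists of equal length, an entry for each row: "dp": the shift along the world's x, y, z in mm, a list of three; "yaw": the turn about the world's z in degrees. In form: {"dp": [[tx, ty, tz], ...], "yaw": [yaw, ...]}. A call has 1 to 8 rows; each row shifts and turns the commanded pose from where the row before left it; what a row does not reach is not made up. A row lasts 1/12 s, in which the tool goes at most 41.7 mm and 7.16 degrees, less where a joint would pass 70% of its speed; a pose out of reach is approached as far as the arm can. A call is refused whole if a number of a shift passes 41.7 or a number of a turn 7.16, either way. A call with a gripper value outside its range is refused whole. "gripper" is the closure, from 0 (fully open) to 1 (shut), set as the call begins (left out, the last holds). The fingers move at their own pace and stop on an object; the grip force is fixed at half the most. Time passes only in rows, so rows that do not move let the fingers close. It gives the time, the measured TCP pose, the force, the opening and the grip force at its end, in the units of the state.
- ctrl.get_obs(): the state, without advancing time (a new reading comes with each control period).
- viewer.get_image(name): name is "scene" or "side" or "wrist"; returns a dict with "pixels" (384x512x3 uint8, red, green, blue), "range_z" (384x512 float32, mm along the optical axis (not along the pixel's ray), 0 where there is no reading), "fx", "fy", "cx", "cy" (pixels), "T" (4x4, takes a point from camera to world coordinates); the wrist camera has in their place "hand_eye" (4x4, takes a point from camera to tool coordinates, whose origin is the TCP and whose axes are the flange's). Camera axes: x right, y up, looking along -z (the intrinsics and any distortion apply to the point x, -y, -z); pixel columns grow to the right and rows downward; lengths in mm; the calibration is good to about 2 mm. A picture is of the moment at which its call begins: read the wrist's pose just before it.
- ticket.close_job(): hands the job in; it is judged then, once.
Trained networks look in a picture, given as the dict that the camera call returned (one of the last four; its "shot" number tells which), for a name from the list of things; names that differ only in an ending like _2 or _b are one class to them, and where a whole thing is asked for, a point or a joint stands for the part that bears it (a point fixed in the world has none). Each returns a list of dicts, best first, with "conf" (0 to 1); they miss things now and then, are a little off and sometimes report something else, mostly with a low value. They report only what shows in the picture. A call takes as long as a camera call. They do not tell look-alikes from the thing itself.
- models.look_for(picture, name): "bbox" ([centre column, centre row, width, height] in pixels, round what is visible of it).
- models.landmark_of(picture, name): "location" ([column, row] in pixels: a listed point, or the origin of a listed thing).
The state is a dict: "t": time; "qpos": joint angles; "qvel": joint speeds; "joint_torque": joint torques, N m; "ee_pos": TCP position; "orientation": TCP orientation; "ft_force": force on the tool from outside, world axes, zero at the start; "moment": the same for the moment, N m; "width": finger opening in mm; "grasp_force": force on a finger pad.
Only numpy, scipy, OpenCV 4.12 (cv2) and the standard library are available. Lean on these libraries where they do the work, as an engineer would, in place of code of your own. Each camera call takes 0.05 s, during which the arm holds its last target. There are 200 camera calls.

### The job

Take the glass sample slide by its orange grip, lay it on the inspection stage with its bevelled end toward the two sprung clips, and slide it flat along the bed under them until both clips have ridden up and snapped down into its side notches; then let go. The glass is fragile: feel for the snap and push and press only gently (stay below about 10 N), do not lift or touch the clips with the gripper, and leave the other things on the table where they are.

Things in the scene. Friction and masses are not known exactly. Their poses are not given: they have to be found in the camera images.
- slide: Loose green glass slide 130 x 50 x 6 mm (x, y, z), about 0.12 kg, flat on the table. Origin: centre of its underside; +x to the bevelled end (top slopes from 6 to 1.5 mm height over the last 10 mm), z up. Side notches 12.5 mm long, 9.5 mm deep, centred at x = +22 mm. Orange grip at the other end: centre x = -40 mm, 40 mm long, 16 mm wide in y, from z = 6 to 44 mm.
- slide_grip (a point): Where to grasp the slide: on the orange grip, 31 mm above the underside of the slide, 13 mm below the grip's top (x = -40 mm, y = 0 in the slide). Same axes as the slide; close the fingers along y.
- stage: Fixed grey stage 254 x 100 mm (x from -130 to +124 mm), bed 16 mm high with a white window. Origin on the table, on the centre line; +x is the insertion direction, z up. Two dark guide rails, 55 mm apart inside, 9 mm above the bed, from x = 0 to +70 mm; their mouth flares to 74 mm wide at x = -30 mm.
- stage_bed (a point): Bed surface (16 mm up) above the stage's origin, same axes. The slide is home, clips in its notches, with its origin at y = z = 0 and x = +10 mm, but the steel bridge at the far end, with clips and end stop, is adjustable and stands up to 13 mm nearer or farther, unmeasured: home is anywhere from x = -3 to +23 mm, some 40 mm beyond the first touch of the clips. The rigid rubber-faced stop comes 1 mm after home.
- clip_left (a joint): Left sprung clip (stage y = +21 mm), steel arm hinged at the far end; rad: 0 down, about 0.05 while riding on the glass. Its round nose (radius 6, 4 mm wide) hangs 3 mm above the bed at stage x = +32 mm (+-13 mm with the bridge). Pushing the bevel under both takes about 7 N, sliding on about 3 N; at the snap the push drops, then rises steeply at the stop.
- clip_right (a joint): Right sprung clip (at stage y = -21 mm), same as the left one.
- pin_tin: Bystander: round green and white tin, 64 mm across, 28 mm high; origin under its centre.
- oak: Bystander: light brown oak sample block 92 x 45 x 18 mm; origin under its centre.
- loupe: Bystander: black stand loupe, 38 mm across, 34 mm high; origin under its centre.
- terrazzo: Bystander: speckled terrazzo sample 42 x 42 x 12 mm; origin under its centre.
Not all that is in view belongs to the job. What is meant by the slide is not pink or turquoise, and is the smaller of those in its own colour.

How it is judged (in metres and radians):
On the way, in this order (a step that is already met when the one before it is completed fails the run):
1. both clips ride up on top of the glass, which lies flat on the stage (value of joint each of clip_left, clip_right above 0.03 rad and angle between slide's own z axis and vertical below 0.1 rad and z of slide in the frame of stage_bed below 0.008 m), for 0.1 s.
2. both clips snap down into the notches of the slide (z of slide in the frame of stage_bed above -0.003 m and value of joint each of clip_left, clip_right below 0.025 rad and x of slide in the frame of stage_bed above -0.008 m and angle between the x axis of slide and the x axis of stage, either way round below 0.06 rad and angle between slide's own z axis and vertical below 0.05 rad), for 0.2 s.
At the end, for the whole second after the job is handed in: The slide lies flat on the bed (0.05 rad, 4 mm), along the stage (0.06 rad), its origin past stage x = -8 mm, both clips down in its notches (below 0.025 rad); released and at rest; tin, oak block, loupe and terrazzo within 30 mm of where they stood (all of step 2 and z of slide in the frame of stage_bed below 0.004 m and linear speed of slide below 0.02 m/s and distance of each of pin_tin, oak, loupe, terrazzo from where it was at the start of the episode below 0.03 m); the robot touches nothing.
It fails at once if the glass is rammed against the end stop with more than 12 N (contact force between slide and end_stop above 12 N).
It fails at once if the glass is pressed on the bed with more than 40 N (the two clips' own share included) (contact force between slide and bed above 40 N).
It fails at once if the fingers touch a clip (over 1 N) (contact force between the fingers and clip_left above 1 N or contact force between the fingers and clip_right above 1 N).
It fails at once if a bystander is moved by more than 30 mm (distance of any of pin_tin, oak, loupe, terrazzo from where it was at the start of the episode above 0.03 m).
It also fails if it takes over 64 s, if anything falls off the work surface, if the arm or the gripper's body presses on something with over 40 N, if the wrist force passes 120 N, or if a joint passes its speed limit or range.

## Working session

There is one attempt and no reset: what is moved stays moved. The work goes in short steps, Python scripts to look and compute and a tool call to move; the robot and the scene stay as the last step left them, time stands still between calls to the robot, and variables do not carry over. Pictures are saved under pics/ and viewed, at most 10 in all, crops included, and the job is handed in when it is done.

Besides the shell and the picture viewer there is one more tool, called after ">>>" by a JSON object that holds its "op" and its "data". play_rows: Moves the arm, as the interface text tells. Its arguments: {"type":"object","properties":{"dp":{"type":"array"},"yaw":{"type":"array"},"gripper":{"type":"number"}},"required":["dp","yaw"]}

```bash
mkdir -p pics; cat > h.py <<'E'
import numpy as np,cv2
from workcell import ctrl,viewer,ticket,models
from scipy.spatial.transform import Rotation as R
def pose():
    o=ctrl.get_obs();T=np.eye(4);T[:3,:3]=R.from_rotvec(o['orientation']).as_matrix();T[:3,3]=o['ee_pos'];return T
def shot(n):
    W=pose();p=viewer.get_image(n)
    p['W']=p['T'] if n!='wrist' else W@p['hand_eye'];return p
def xyz(p):
    z=p['range_z'];v,u=np.mgrid[:z.shape[0],:z.shape[1]]
    P=np.stack([(u-p['cx'])/p['fx']*z,-(v-p['cy'])/p['fy']*z,-z],-1)
    return P@p['W'][:3,:3].T+p['W'][:3,3]
def at(p,u,v,zw):
    d=p['W'][:3,:3]@np.array([(u-p['cx'])/p['fx'],-(v-p['cy'])/p['fy'],-1]);o=p['W'][:3,3]
    return o+d*(zw-o[2])/d[2]
def save(p,f,crop=None,s=1):
    i=p['pixels'][...,::-1]
    if crop:i=i[crop[1]:crop[3],crop[0]:crop[2]]
    cv2.imwrite('pics/'+f,cv2.resize(i,None,fx=s,fy=s,interpolation=cv2.INTER_CUBIC))
E
python3 - <<'E'
from h import *
a=shot('scene');b=shot('side')
print([k for k in a if k not in('pixels','range_z')],a['W'],b['W'])
save(a,'a.png',s=1.5);save(b,'b.png',s=1.5)
for p in(a,b):
  for n in['slide','slide_grip','stage','stage_bed','clip_left','clip_right','pin_tin','oak','loupe','terrazzo']:
    X=xyz(p)
    for r in models.landmark_of(p,n)[:5]:
        u,v=r['location'];
        print(n,round(r['conf'],2),np.round([u,v]),X[int(np.clip(v,0,383)),int(np.clip(u,0,511))].round(),[at(p,u,v,z).round() for z in(0,16)])
E
```

```text
['fx', 'fy', 'cx', 'cy', 'T', 'shot', 'W'] [[ 8.76935179e-01  2.11212270e-01 -4.31710632e-01 -1.45017530e+02]
 [-4.80456888e-01  3.62690216e-01 -7.98509227e-01 -1.20223266e+03]
 [-1.20777238e-02  9.07659178e-01  4.19534199e-01  6.77370438e+02]
 [ 0.00000000e+00  0.00000000e+00  0.00000000e+00  1.00000000e+00]] [[ 9.82892972e-01  1.10838647e-01 -1.47092489e-01  3.41998586e+02]
 [-1.83911628e-01  5.47744351e-01 -8.16181743e-01 -9.43011924e+02]
 [-9.89540021e-03  8.29271319e-01  5.58758589e-01  7.11274810e+02]
 [ 0.00000000e+00  0.00000000e+00  0.00000000e+00  1.00000000e+00]]
slide 0.98 [232. 240.] [ 354. -160.   10.] [array([ 362., -147.,    0.]), array([ 350., -172.,   16.])]
slide 0.6 [157. 197.] [264. 218.  10.] [array([272., 236.,  -0.]), array([262., 202.,  16.])]
slide 0.57 [306. 227.] [ 581. -196.    9.] [array([ 590., -186.,    0.]), array([ 573., -210.,   16.])]
slide_grip 0.88 [169. 188.] [303. 204.  40.] [array([333., 287.,   0.]), array([322., 252.,  16.])]
slide_grip 0.86 [306. 221.] [ 576. -202.   30.] [array([ 608., -157.,   -0.]), array([ 591., -182.,   16.])]
slide_grip 0.77 [201. 203.] [357.  62.  30.] [array([382., 117.,   0.]), array([369.,  86.,  16.])]
slide_grip 0.18 [314. 264.] [ 479. -375.   11.] [array([ 490., -363.,    0.]), array([ 475., -383.,   16.])]
stage 0.84 [254. 185.] [586. 126.  18.] [array([606., 160.,   0.]), array([588., 127.,  16.])]
stage_bed 0.79 [252. 177.] [607. 187.  25.] [array([636., 234.,   0.]), array([618., 200.,  16.])]
stage_bed 0.19 [309. 225.] [ 589. -200.   12.] [array([ 601., -184.,    0.]), array([ 584., -208.,   16.])]Traceback (most recent call last):
  File "<stdin>", line 8, in <module>
ValueError: it knows: loupe, oak, pin_tin, slide, slide_grip, stage, stage_bed, terrazzo
```

View pics/a.png

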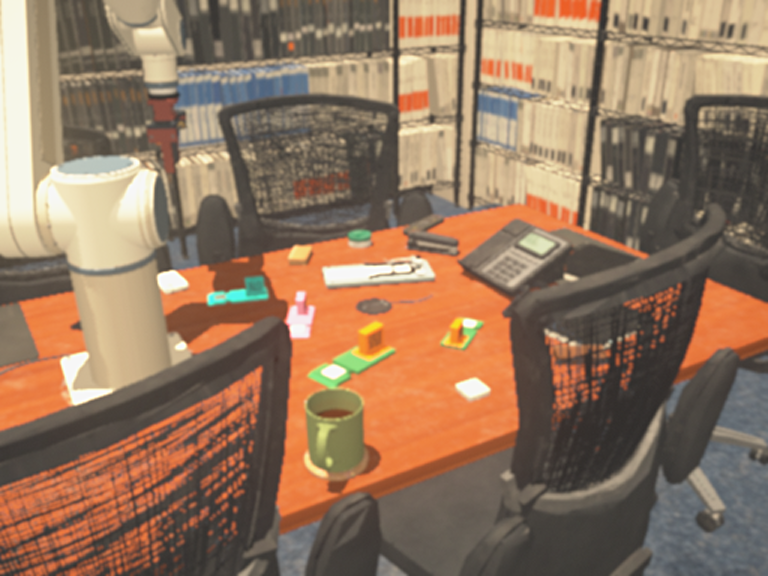

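View pics/b.png

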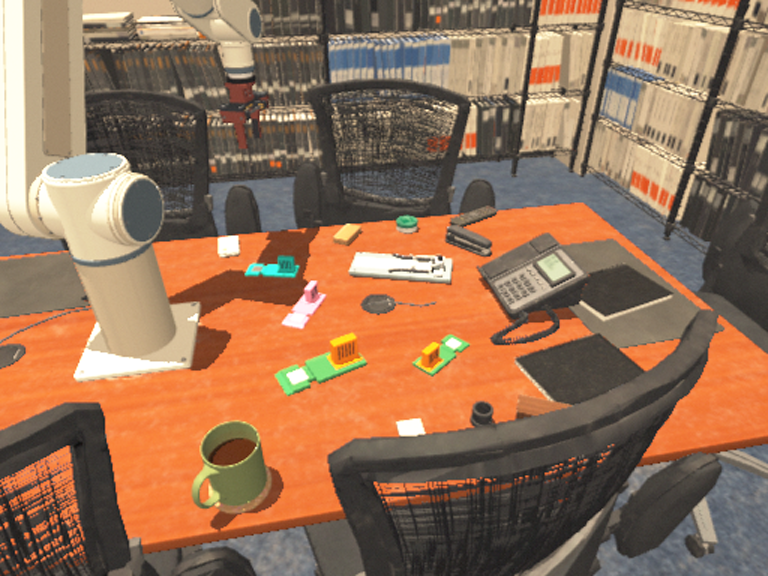

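Candidates for the slide (side picture, 768 wide): large green at (325,370), small green at (440,355), pink at (303,305), turquoise at (273,268). By description it should be the small green one. The stage is the white and grey bed at (400,267). I'll measure them and check in a close crop.

```bash
python3 - <<'E'
from h import *
for n in('side','scene'):
  p=shot(n);X=xyz(p);hsv=cv2.cvtColor(p['pixels'],cv2.COLOR_RGB2HSV)
  ok=(X[...,2]>2)&(X[...,2]<70)&(X[...,0]>200)&(X[...,0]<900)&(np.abs(X[...,1])<450)&(p['range_z']>0)
  g=ok&(hsv[...,0]>45)&(hsv[...,0]<75)&(hsv[...,1]>100)
  o=ok&(hsv[...,0]>10)&(hsv[...,0]<25)&(hsv[...,1]>150)&(X[...,2]>20)
  for nm,m in(('green',g),('orange',o)):
    k,l,s,c=cv2.connectedComponentsWithStats(m.astype(np.uint8))
    for i in range(1,k):
      if s[i,4]>15:
        P=X[l==i]; r=cv2.minAreaRect(P[:,:2].astype(np.float32));print(n,nm,s[i],P.mean(0).round(),np.round(r[0]),np.round(r[1]),round(r[2]),'z',np.percentile(P[:,2],[5,95]).round())
  if n=='side':
    save(p,'c.png',(170,140,340,280),4.5)
    for q in['slide','slide_grip','stage','stage_bed','pin_tin','oak','loupe','terrazzo']:
      for r in models.landmark_of(p,q)[:4]:
        u,v=r['location'];print(q,round(r['conf'],2),np.round([u,v]),X[int(v),int(u)].round(),[at(p,u,v,z).round() for z in(0,16,31)])
E
```

```text
side green [264 144  14   8  76] [664. 374.  27.] [666. 382.] [58. 54.] 86 z [20. 31.]
side green [286 223  27  27 169] [ 625. -172.    6.] [ 610. -172.] [128.  47.] 37 z [3. 9.]
side green [184 235  60  28 508] [ 350. -181.    8.] [ 365. -169.] [167.  68.] 20 z [ 3. 10.]
side orange [220 222  18  18 168] [ 412. -159.   41.] [ 414. -152.] [54. 21.] 19 z [22. 58.]
side orange [281 228  12  15  84] [ 577. -200.   34.] [ 579. -194.] [43. 17.] 36 z [22. 45.]
side orange [160 292  11   9  36] [ 238. -381.   65.] [ 239. -382.] [15. 28.] 48 z [63. 67.]
slide 0.97 [204. 208.] [351.  28.   6.] [array([352.,  32.,   0.]), array([352.,  10.,  16.]), array([352., -11.,  31.])]
slide 0.89 [184. 178.] [285. 231.   7.] [array([287., 242.,   0.]), array([288., 215.,  16.]), array([289., 190.,  31.])]
slide 0.73 [294. 237.] [ 604. -180.    8.] [array([ 609., -173.,    0.]), array([ 603., -190.,   16.]), array([ 598., -207.,   31.])]
slide 0.63 [218. 247.] [ 374. -181.    9.] [array([ 377., -173.,    0.]), array([ 376., -191.,   16.]), array([ 375., -207.,   31.])]
slide_grip 0.69 [205. 193.] [360.  5
[... 1574 characters left out ...]
([661., 328.,  16.]), array([654., 300.,  31.])]
scene green [234 155  11   4  23] [657. 377.  31.] [654. 372.] [41. 40.] 58 z [28. 33.]
scene green [309 219   8  13  45] [ 610. -187.    8.] [ 603. -198.] [78. 21.] 55 z [ 6. 11.]
scene green [206 234  56  24 338] [ 339. -183.    9.] [ 356. -171.] [161.  65.] 20 z [ 6. 13.]
scene orange [299 212   9  15  71] [ 566. -202.   35.] [ 574. -194.] [43. 17.] 36 z [22. 47.]
scene orange [238 214  18  21 232] [ 405. -157.   42.] [ 409. -152.] [58. 26.] 15 z [23. 60.]
scene orange [222 273  12   4  16] [ 236. -383.   67.] [ 236. -384.] [13. 24.] 31 z [65. 69.]
scene orange [213 275  15   3  16] [ 216. -383.   67.] [ 216. -384.] [ 7. 32.] 53 z [65. 68.]
```

View pics/c.png

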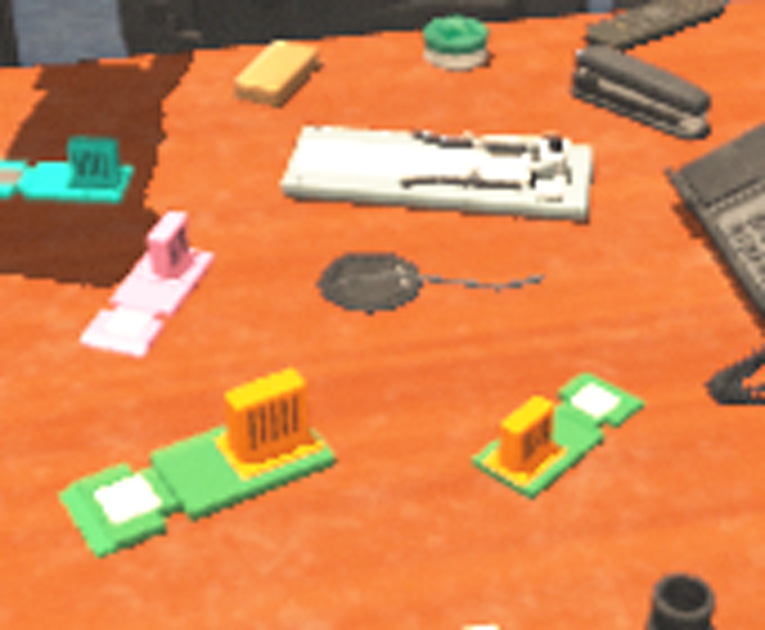

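The small green one (crop 555,435) matches 128 x 47 mm: it's the slide. Its yaw is about 37°, with the bevelled end up-right and the grip at about (577,-197). The stage's clips are on its right, so insertion is roughly along +x. Next I move over the stage for a near look.

>>> {"op": "play_rows", "data": {"dp": [[25, -30, 8], [25, -30, 8], [25, -30, 8], [25, -30, 8], [25, -30, 8], [25, -30, 8], [25, -30, 8], [25, -30, 8]], "yaw": [0, 0, 0, 0, 0, 0, 0, 0]}}

```text
t: 1.47
ee_pos: [448.7, 332.1, 287.3]
orientation: [0.636, 3.076, 0.001]
ft_force: [-0.2, 0.4, -0.3]
width: 87.5
grasp_force: 0.0
```

>>> {"op": "play_rows", "data": {"dp": [[25, -30, 8], [25, -30, 8], [25, -30, 8], [25, -30, 8], [20, -30, 8], [0, 0, 0]], "yaw": [0, 0, 0, 0, 0, 0]}}

```text
t: 1.97
ee_pos: [571.6, 179.2, 328.4]
orientation: [0.642, 3.071, -0.0]
ft_force: [0.1, -0.6, 0.4]
width: 88.1
grasp_force: 0.0
```

```bash
python3 - <<'E'
from h import *
p=shot('wrist');print(pose().round(3),p['hand_eye'].round(2),p['fx'],ctrl.get_obs()['qpos'])
save(p,'d.png',s=1.5);X=xyz(p)
print('corners',[at(p,u,v,0).round() for u,v in((0,0),(511,0),(511,383),(0,383))])
for q in['stage','stage_bed']:
  for r in models.landmark_of(p,q)[:3]:
    u,v=r['location'];print(q,r['conf'],np.round([u,v]),X[int(v),int(u)].round(),at(p,u,v,16).round(1))
np.savez('d.npz',X=X,rgb=p['pixels'])
E
```

```text
[[-9.16000e-01  4.01000e-01  2.00000e-03  5.69721e+02]
 [ 4.01000e-01  9.16000e-01  0.00000e+00  1.81292e+02]
 [-2.00000e-03  1.00000e-03 -1.00000e+00  3.27456e+02]
 [ 0.00000e+00  0.00000e+00  0.00000e+00  1.00000e+00]] [[   0.      0.96    0.27   74.74]
 [   1.     -0.     -0.      0.47]
 [   0.      0.27   -0.96 -161.91]
 [   0.      0.      0.      1.  ]] 346.16760344934005 [ 2.88344788e-01  2.81312549e-01  1.58705462e+00 -3.43882686e-04
  1.27141460e+00 -8.70093749e-01]
corners [array([271., -41.,   0.]), array([532., 556.,   0.]), array([1134.,  426.,    0.]), array([ 775., -392.,   -0.])]
stage 0.58 [252. 173.] [601. 163.  17.] [603.  163.5  16. ]
stage_bed 0.74 [254. 169.] [599. 169.  16.] [599.8 168.9  16. ]
```

View pics/d.png

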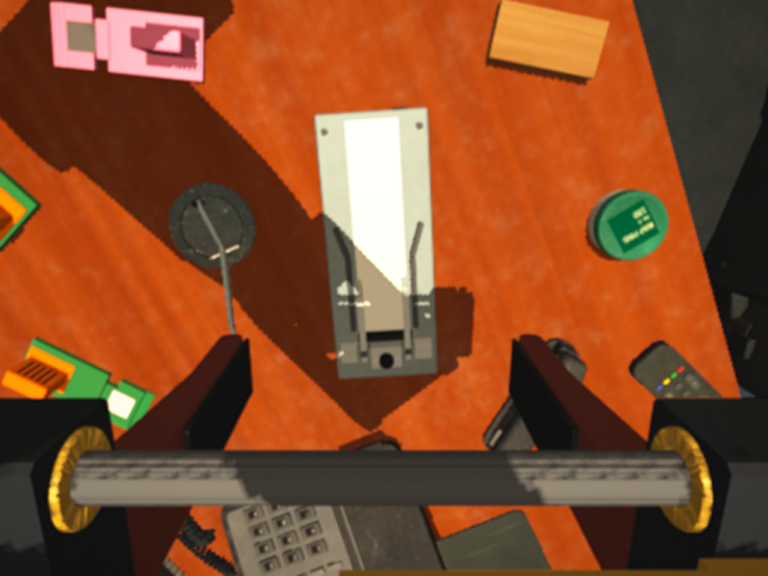

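The stage is straight below, with bridge and clips at the bottom (about 385,335). Rails run (345..415, 230-330). The slide is at lower left (80,385). Next I fit the stage axis and check the grip from the current view.

```bash
python3 - <<'E'
from h import *
d=np.load('d.npz');X=d['X'];rgb=d['rgb']
m=(X[...,2]>10)&(X[...,2]<60);m[260:]=0
k,l,s,c=cv2.connectedComponentsWithStats(m.astype(np.uint8))
i=l[100,250];P=X[l==i];print(s[i],i)
b=P[(P[:,2]>11)&(P[:,2]<20)];print('bedz',np.median(b[:,2]),len(b))
r=cv2.minAreaRect(P[:,:2].astype(np.float32));print(r,cv2.boxPoints(r).round(1),P[:,2].max())
ang=r[2] if r[1][0]>r[1][1] else r[2]-90
for a in(ang,):
  e=np.array([np.cos(np.radians(a)),np.sin(np.radians(a))]);n=np.array([-e[1],e[0]])
  q=P[:,:2]@np.stack([e,n],1);print(a,np.percentile(q,[.3,1,99,99.7],axis=0).round(1))
  for x in range(int(q[:,0].min())+5,int(q[:,0].max()),20):
    w=q[np.abs(q[:,0]-x)<4,1];print(x,w.min().round(1),w.max().round(1),(w.min()+w.max()).round(1)/2)
# white window
E
```

```text
[  209    72    83   181 12604] 4
bedz 15.788620186393445 10624
((598.2332153320312, 167.41746520996094), (100.28514862060547, 255.37109375), 70.05569458007812) [[461.1 163.8]
 [701.2  76.7]
 [735.4 171. ]
 [495.3 258.1]] 49.55488764318119
-19.944305419921875 [[379.6 311.9]
 [381.1 312.8]
 [628.6 410.3]
 [631.  411.1]]
382 311.7 410.3 361.0
402 311.5 411.0 361.25
422 311.5 411.5 361.5
442 311.5 410.8 361.15
462 312.2 411.6 361.85
482 311.8 410.6 361.2
502 311.6 411.5 361.55
522 312.1 410.5 361.3
542 311.8 411.5 361.6
562 311.6 410.4 361.0
582 311.5 411.5 361.5
602 312.1 410.5 361.3
622 312.2 411.5 361.9
```

>>> {"op": "play_rows", "data": {"dp": [[0, -40, -8], [0, -40, -8], [0, -40, -8], [0, -40, -8], [0, -40, -8], [0, -40, -8], [0, -40, -8], [0, -40, -8]], "yaw": [-7, -7, -7, -7, -7, -7, -7, -7]}}

```text
t: 2.78
ee_pos: [567.2, -136.0, 262.1]
orientation: [-2.01, -2.414, -0.0]
ft_force: [0.8, -0.3, -0.6]
width: 87.8
grasp_force: 0.0
```

>>> {"op": "play_rows", "data": {"dp": [[0, -40, -8], [-6, -20, -8], [-6, 0, -8], [-8, 0, -8], [-8, 0, -8], [-8, 0, -8], [-8, 0, -8], [0, 0, 0]], "yaw": [-7, -7, -7, -7, -7, -7, -7, -7]}}

```text
t: 3.45
ee_pos: [521.4, -193.7, 204.6]
orientation: [-2.906, -1.186, 0.005]
ft_force: [0.1, -0.0, -0.9]
width: 87.7
grasp_force: 0.0
```

>>> {"op": "play_rows", "data": {"dp": [[0, 0, 0], [0, 0, 0]], "yaw": [-7, 0]}}

```text
t: 3.62
ee_pos: [523.6, -194.4, 206.3]
orientation: [-2.974, -1.01, 0.001]
ft_force: [0.2, 0.1, -0.4]
width: 87.6
grasp_force: 0.0
```

```bash
cat > sl.py <<'E'
from h import *
def slide(p,lo=2.5,hi=10,show=True):
  X=xyz(p);hsv=cv2.cvtColor(p['pixels'],cv2.COLOR_RGB2HSV)
  o=(hsv[...,0]>8)&(hsv[...,0]<30)&(hsv[...,1]>140)&(X[...,2]>16)&(X[...,2]<75)&(p['range_z']>0)
  g=(hsv[...,0]>40)&(hsv[...,0]<80)&(hsv[...,1]>80)&(X[...,2]>-5)&(X[...,2]<40)
  for nm,m in(('g',g),('o',o)):
    k,l,s,c=cv2.connectedComponentsWithStats(m.astype(np.uint8))
    for i in range(1,k):
      if s[i,4]>80:
        P=X[l==i];zt=np.percentile(P[:,2],95)
        T=P[P[:,2]>zt-4] if nm=='o' else P
        r=cv2.minAreaRect(T[:,:2].astype(np.float32));print(nm,s[i],'z',np.percentile(P[:,2],[5,50,95]).round(1),[np.round(x,1) for x in r])
E
python3 - <<'E'
from sl import *
p=shot('wrist');save(p,'e.png',s=1.5);print(pose().round(3));slide(p);X=xyz(p)
for q in['slide','slide_grip']:
  for r in models.landmark_of(p,q)[:3]:
    u,v=r['location'];print(q,r['conf'],np.round([u,v]),X[int(v),int(u)].round(),at(p,u,v,31).round(1),at(p,u,v,0).round(1))
E
```

```text
[[ 7.89000e-01  6.14000e-01 -1.00000e-03  5.23795e+02]
 [ 6.14000e-01 -7.89000e-01  0.00000e+00 -1.94588e+02]
 [-0.00000e+00 -1.00000e-03 -1.00000e+00  2.06407e+02]
 [ 0.00000e+00  0.00000e+00  0.00000e+00  1.00000e+00]]
g [ 259   11   56  136 4146] z [2.8 5.7 7.1] [array([ 608.7, -167.9]), array([129.7,  50.8]), np.float64(36.6)]
g [ 122  182   75  118 1945] z [4.2 8.  9.2] [array([ 378.9, -158.7]), array([135.7,  68.4]), np.float64(19.7)]
o [ 470   76   42   60 1657] z [16.4 17.6 18.8] [array([ 715.7, -346.2]), array([45.2, 40.4]), np.float64(61.1)]
o [277 103  21  45 841] z [27.4 43.7 45. ] [array([ 576.6, -192. ]), array([39.7, 16.1]), np.float64(36.7)]
o [137 197  36  39 717] z [19.8 52.1 58.5] [array([ 423. , -144.4]), array([29.2, 21.1]), np.float64(19.2)]
slide_grip 0.73 [287. 124.] [ 578. -190.   43.] [ 577.4 -192.    31. ] [ 576.9 -196.     0. ]
slide_grip 0.72 [350. 259.] [ 551. -228.  224.] [ 507.9 -335.6   31. ] [ 501.1 -352.8    0. ]
```

View pics/e.png

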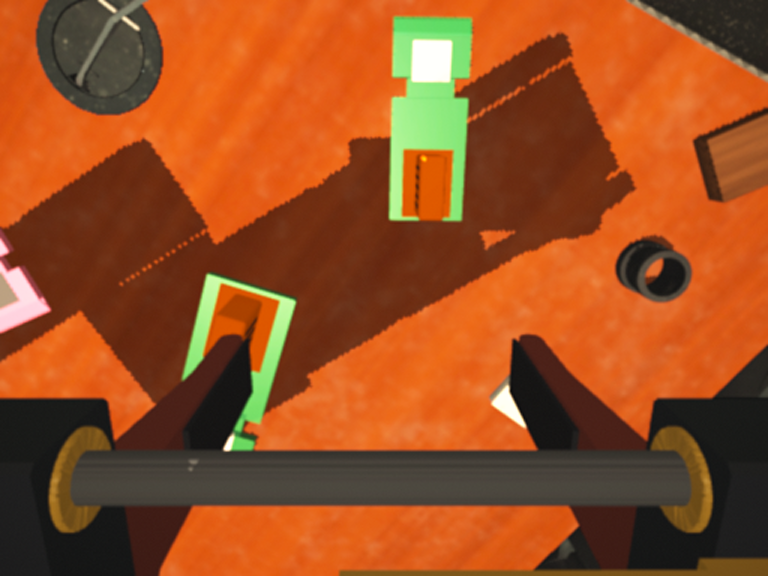

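The slide is at image (430,120) with the grip at (430,185), i.e. grip at (576.6,-192), heading 36.7°; the larger twin is at lower left. Next I descend around the grip.

>>> {"op": "play_rows", "data": {"dp": [[27, 1, -10], [26, 2, -20], [0, 0, -35], [0, 0, -35], [0, 0, -25], [0, 0, 0], [0, 0, 0]], "yaw": [-1.2, 0, 0, 0, 0, 0, 0]}}

```text
t: 4.35
ee_pos: [576.1, -192.6, 80.7]
orientation: [-2.981, -0.985, 0.004]
ft_force: [0.2, 0.1, 0.6]
width: 88.1
grasp_force: 0.0
```

```bash
python3 - <<'E'
from sl import *
p=shot('wrist');T=pose();print(T.round(3),ctrl.get_obs()['ft_force']);slide(p)
E
```

```text
[[   0.803    0.595    0.     577.329]
 [   0.595   -0.803   -0.    -193.085]
 [   0.       0.      -1.      82.346]
 [   0.       0.       0.       1.   ]] [0.5035028  0.05791191 0.86309299]
g [ 218   40   78  191 5232] z [2.  5.7 6.9] [array([ 609.9, -169.3]), array([130.7,  50.1]), np.float64(37.2)]
g [219 131  23 100 519] z [4.9 6.1 7.1] [array([ 570.1, -166.5]), array([73.7, 14.4]), np.float64(47.9)]
g [106 339  23  45 312] z [4.8 8.  9.1] [array([ 395.4, -184.8]), array([47.5,  8.5]), np.float64(19.0)]
o [ 242  174   27   71 1834] z [26.5 43.7 44.9] [array([ 577.3, -191.7]), array([39.9, 15.7]), np.float64(37.2)]
```

>>> {"op": "play_rows", "data": {"dp": [[0, 1, -25], [0, 0, -25], [0, 0, -12], [0, 0, -7], [0, 0, 0], [0, 0, 0]], "yaw": [0, 0, 0, 0, 0, 0]}}

```text
t: 4.9
ee_pos: [577.6, -192.6, 13.8]
orientation: [2.983, 0.982, 0.002]
ft_force: [-0.5, -0.8, 0.9]
width: 88.1
grasp_force: 0.0
```

>>> {"op": "play_rows", "data": {"dp": [[0, 0, 0], [0, 0, 0], [0, 0, 0], [0, 0, 0], [0, 0, 0], [0, 0, 0], [0, 0, 0], [0, 0, 0]], "yaw": [0, 0, 0, 0, 0, 0, 0, 0], "gripper": 1}}

```text
t: 5.57
ee_pos: [576.8, -192.2, 12.6]
orientation: [-2.984, -0.982, 0.0]
ft_force: [-0.6, 0.1, -0.2]
width: 38.6
grasp_force: 0.0
```

>>> {"op": "play_rows", "data": {"dp": [[0, 0, 0], [0, 0, 0], [0, 0, 0], [0, 0, 0], [0, 0, 0], [0, 0, 0], [0, 0, 0], [0, 0, 0]], "yaw": [0, 0, 0, 0, 0, 0, 0, 0]}}

```text
t: 6.23
ee_pos: [576.8, -192.2, 12.6]
orientation: [-2.984, -0.982, 0.0]
ft_force: [0.3, -0.5, -0.0]
width: 15.6
grasp_force: 30.0
```

```bash
python3 - <<'E'
from h import *
for i in range(3):
  viewer.get_image('wrist');o=ctrl.get_obs();print(o['ee_pos'],o['ft_force'],o['width'],o['grasp_force'])
E
```

```text
[ 576.77876923 -192.23081631   12.6259428 ] [ 1.19081344 -1.16754817 -0.88605257] 15.727995040142002 29.98977541923523
[ 576.8247498  -192.25745113   12.6512735 ] [-0.32807342 -0.03719155 -0.65033978] 15.770001266806922 29.98968333005905
[ 576.80309401 -192.24715611   12.63251963] [ 0.78077755 -0.08111525 -0.65928244] 15.739258221002244 29.98976469039917
```

>>> {"op": "play_rows", "data": {"dp": [[0, 0, 20], [0, 0, 35], [0, 0, 35], [-7, 30, 20], [-7, 36, 10], [-7, 36, 0], [-7, 36, 0], [-7, 36, 0]], "yaw": [0, 0, 0, -4, -6, -6, -6, -6]}}

```text
t: 7.05
ee_pos: [541.2, -16.9, 133.2]
orientation: [3.134, 0.222, 0.001]
ft_force: [0.3, -0.4, -1.9]
width: 15.8
grasp_force: 30.0
```

>>> {"op": "play_rows", "data": {"dp": [[-7, 36, 0], [-7, 36, 0], [-7, 36, 0], [-7, 36, 0], [-7, 36, 0], [-9, 36, 0], [0, 3, 0], [0, 0, 0]], "yaw": [-6, -6, -6, -6, -4.5, 0, 0, 0]}}

```text
t: 7.72
ee_pos: [497.3, 202.6, 132.7]
orientation: [-3.095, 0.541, -0.0]
ft_force: [-0.1, 0.0, -1.3]
width: 15.8
grasp_force: 30.0
```

```bash
python3 - <<'E'
from sl import *
p=shot('wrist');print(pose().round(3));slide(p,0,0);save(p,'f.png',s=1.5)
X=xyz(p);np.savez('f.npz',X=X,rgb=p['pixels'])
m=(X[...,2]>11)&(X[...,2]<21);k,l,s,c=cv2.connectedComponentsWithStats(m.astype(np.uint8))
for i in range(1,k):
  if s[i,4]>800:
    r=cv2.minAreaRect(X[l==i][:,:2].astype(np.float32));print(s[i],[np.round(x,1) for x in r],cv2.boxPoints(r).round(1).tolist())
print(ctrl.get_obs()['width'],ctrl.get_obs()['ft_force'],ctrl.get_obs()['qpos'])
E
```

```text
[[ 9.40000e-01 -3.41000e-01 -0.00000e+00  4.97483e+02]
 [-3.41000e-01 -9.40000e-01 -0.00000e+00  2.01179e+02]
 [-0.00000e+00  0.00000e+00 -1.00000e+00  1.32581e+02]
 [ 0.00000e+00  0.00000e+00  0.00000e+00  1.00000e+00]]
o [  25  221  111   62 4456] z [17.  18.2 19.3] [array([488. , 369.6]), array([92.8, 46.3]), np.float64(56.1)]
[ 185    0   37  204 3045] [array([566.4, 218.5]), array([ 25.4, 155.5]), np.float64(70.1)] [[489.0, 233.10000610351562], [635.2000122070312, 180.10000610351562], [643.9000244140625, 204.0], [497.6000061035156, 256.8999938964844]]
[ 214    0   78   21 1467] [array([620.3, 159.2]), array([55.4, 13.9]), np.float64(70.3)] [[604.4000244140625, 135.5], [617.5999755859375, 130.6999969482422], [636.2000122070312, 182.89999389648438], [623.0999755859375, 187.60000610351562]]
[ 286    0   36  205 2680] [array([540.4, 147.4]), array([ 23.7, 157.6]), np.float64(70.1)] [[462.29998779296875, 163.10000610351562], [610.4000244140625, 109.4000015258789], [618.5, 131.6999969482422], [470.3999938964844, 185.39999389648438]]
[  25  218  113   65 4791] [array([488. , 369.5]), array([93.1, 46.3]), np.float64(55.9)] [[442.70001220703125, 343.8999938964844], [481.1000061035156, 317.8999938964844], [533.2999877929688, 395.0], [494.8999938964844, 421.0]]
15.644521972333871 [ 0.44171714 -0.29525463 -0.03708496] [ 3.62243807e-01  4.21660491e-01  1.88835078e+00 -3.10828218e-04
  8.31903211e-01  2.28096230e+00]
```

View pics/f.png

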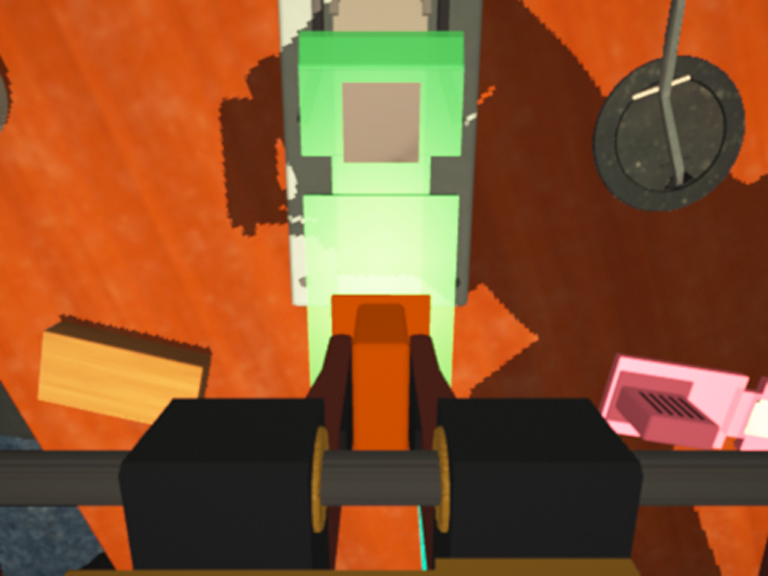

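The slide is held flat and aligned over the stage; its bevelled end (380,50) is toward the clips. Now the exact slide pose relative to the stage.

```bash
python3 - <<'E'
from h import *
d=np.load('f.npz');X=d['X'];rgb=d['rgb']
a=np.radians(-19.95);e=np.array([np.cos(a),np.sin(a)]);n=np.array([-e[1],e[0]])
m=(X[...,2]>110)&(X[...,2]<135);m[200:]=0
S=np.stack([X[...,:2]@e,X[...,:2]@n,X[...,2]],-1)
for r in range(25,200,20):
  w=S[r][m[r]]
  if len(w)>10: print(r,w[:,0].mean().round(1),w[:,1].min().round(1),w[:,1].max().round(1),((w[:,1].min()+w[:,1].max())/2).round(2),w[:,2].mean().round(1))
b=(X[...,2]>11)&(X[...,2]<21)
for r in range(5,204,25):
  w=S[r][b[r]&(np.arange(512)>170)&(np.arange(512)<330)]
  if len(w)>10: print('stage',r,w[:,0].mean().round(1),w[:,1].min().round(1),w[:,1].max().round(1),((w[:,1].min()+w[:,1].max())/2).round(2))
E
```

```text
25 500.9 335.8 385.1 360.45 122.3
45 492.0 335.6 385.2 360.41 125.9
65 483.4 335.7 385.2 360.45 126.3
85 474.6 335.8 385.2 360.51 126.1
105 465.5 345.3 375.6 360.42 126.4
125 456.2 345.4 375.7 360.55 126.0
145 446.5 335.9 385.3 360.59 125.9
165 436.6 335.5 385.3 360.41 126.0
185 426.3 335.4 384.9 360.12 126.0
stage 5 532.1 312.3 411.1 361.73
stage 30 515.4 312.0 410.3 361.11
stage 55 498.1 311.7 410.3 360.98
stage 80 480.1 311.2 410.3 360.72
stage 105 461.4 312.1 410.5 361.3
stage 130 442.0 312.3 410.7 361.47
stage 155 421.9 311.9 411.2 361.53
stage 180 400.9 311.6 411.1 361.33
```

>>> {"op": "play_rows", "data": {"dp": [[8, -1, -25], [0, 0, -25], [0, 0, -25], [0, 0, 0], [0, 0, 0]], "yaw": [0, 0, 0, 0, 0]}}

```text
t: 8.18
ee_pos: [505.1, 197.9, 56.8]
orientation: [3.091, -0.55, -0.005]
ft_force: [-0.1, 0.2, -0.7]
width: 16.1
grasp_force: 30.0
```

```bash
python3 - <<'E'
from h import *
p=shot('wrist');T=pose();X=xyz(p);save(p,'g.png',s=1.5);print(T.round(2))
a=np.radians(-19.95);e=np.array([np.cos(a),np.sin(a)]);n=np.array([-e[1],e[0]])
S=np.stack([X[...,:2]@e,X[...,:2]@n,X[...,2]],-1);np.savez('g.npz',S=S)
print('tcp',T[:2,3]@e,T[:2,3]@n)
c=np.arange(512)
for lo,hi,nm in((35,60,'slide'),(11,21,'stage')):
 m=(X[...,2]>lo)&(X[...,2]<hi)&(c>120)&(c<390)
 for r in range(5,220,15):
  w=S[r][m[r]]
  if len(w)>10: print(nm,r,w[:,0].mean().round(1),w[:,1].min().round(1),w[:,1].max().round(1),((w[:,1].min()+w[:,1].max())/2).round(2),w[:,2].mean().round(1))
E
```

```text
[[ 9.4000e-01 -3.4000e-01 -0.0000e+00  5.0615e+02]
 [-3.4000e-01 -9.4000e-01 -0.0000e+00  1.9858e+02]
 [-0.0000e+00  0.0000e+00 -1.0000e+00  5.7990e+01]
 [ 0.0000e+00  0.0000e+00  0.0000e+00  1.0000e+00]]
tcp 408.02206045764746 359.36000401064825
slide 35 505.3 333.7 383.1 358.37 48.3
slide 50 498.8 333.7 383.1 358.42 49.8
slide 65 492.3 333.6 383.3 358.42 50.0
slide 80 485.8 333.6 383.2 358.43 50.1
slide 95 479.0 334.0 383.3 358.61 50.1
slide 110 472.2 343.1 373.6 358.37 49.8
slide 125 465.1 343.5 373.8 358.66 49.8
slide 140 457.9 333.7 383.2 358.49 50.0
slide 155 450.6 333.8 383.5 358.64 50.1
slide 170 443.0 334.0 383.3 358.64 50.0
slide 185 435.2 333.8 383.2 358.52 50.1
slide 200 427.7 334.0 383.5 358.74 51.3
slide 215 419.5 334.2 383.2 358.74 51.0
stage 5 524.5 311.5 410.8 361.11 15.9
stage 20 517.3 311.6 410.9 361.25 15.9
stage 35 509.9 311.8 410.3 361.05 15.8
stage 50 502.3 312.1 410.3 361.21 15.9
stage 65 494.6 312.3 410.3 361.28 15.8
stage 80 486.7 312.2 410.3 361.24 16.1
stage 95 478.6 312.4 410.3 361.36 16.1
stage 110 470.4 312.3 410.5 361.42 15.9
stage 125 461.9 311.5 411.0 361.26 15.9
stage 140 453.2 311.8 411.0 361.39 15.9
stage 155 444.4 311.8 410.7 361.25 15.9
stage 170 435.3 311.6 411.1 361.37 15.8
stage 185 426.0 312.1 410.0 361.05 16.0
stage 200 416.5 311.9 410.1 361.02 16.1
stage 215 406.6 312.1 410.1 361.1 16.0
```

View pics/g.png

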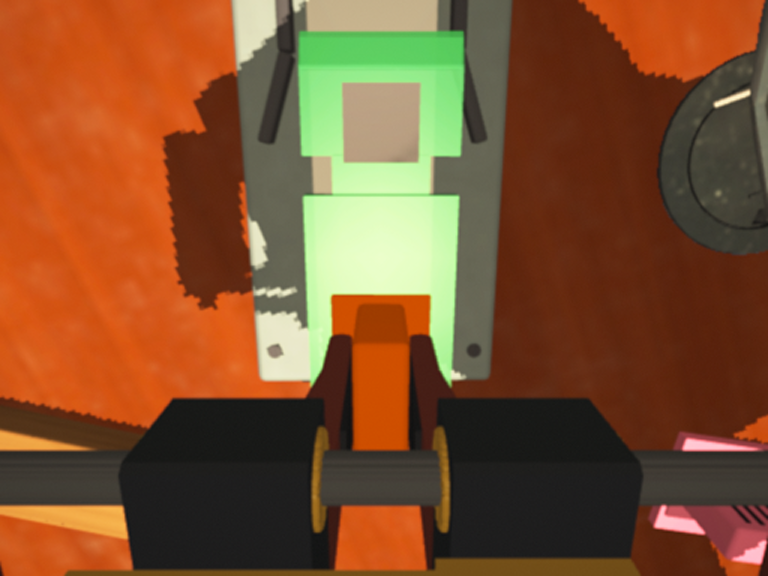

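>>> {"op": "play_rows", "data": {"dp": [[1, 2.5, -15], [0, 0, -7], [0, 0, 0], [0, 0, 0]], "yaw": [0, 0, 0, 0]}}

```text
t: 8.57
ee_pos: [507.1, 202.1, 36.4]
orientation: [-3.093, 0.547, -0.001]
ft_force: [0.2, 0.4, -1.9]
width: 15.6
grasp_force: 30.0
```

```bash
cat > m.py <<'E'
from h import *
p=shot('wrist');o=ctrl.get_obs();T=pose();X=xyz(p);print(T[:3,3].round(1),o['ft_force'].round(1) if hasattr(o['ft_force'],'round') else o['ft_force'])
a=np.radians(-19.95);e=np.array([np.cos(a),np.sin(a)]);n=np.array([-e[1],e[0]])
S=np.stack([X[...,:2]@e-509.3,X[...,:2]@n,X[...,2]],-1)
print('tcp',(T[:2,3]@e-509.3).round(1),(T[:2,3]@n).round(1),'heading',np.degrees(np.arctan2(T[1,0],T[0,0])).round(2))
hsv=cv2.cvtColor(p['pixels'],cv2.COLOR_RGB2HSV)
g=(hsv[...,0]>40)&(hsv[...,0]<80)&(hsv[...,1]>60)
c=np.arange(512)
rows=range(25,200,25)
for r in rows:
  i=c[g[r]&(c>150)&(c<350)]
  b=c[(X[r,:,2]>8)&(X[r,:,2]<70)&(c>100)&(c<420)]
  if len(i)>10: print(r,'slide',S[r,i.min()+1].round(1),S[r,i.max()-1].round(1),'mid %.1f'%((S[r,i.min()+1,1]+S[r,i.max()-1,1])/2),'stage mid %.1f w %.1f'%((S[r,b.min(),1]+S[r,b.max(),1])/2,S[r,b.max(),1]-S[r,b.min(),1]))
E
python3 m.py
```

```text
[507.3 202.2  36.6] [ 0.5 -0.  -0.2]
tcp -101.5 363.1 heading -20.07
25 slide [  1.9 388.8  20.9] [  1.  338.2  25.3] mid 363.5 stage mid 361.3 w -99.5
50 slide [-10.  387.9  30. ] [-10.1 338.4  29.5] mid 363.2 stage mid 361.3 w -98.8
75 slide [-20.9 387.8  30.9] [-20.9 338.6  30.5] mid 363.2 stage mid 361.2 w -98.5
100 slide [-32.  388.   29.7] [-32.1 338.7  30.9] mid 363.3 stage mid 361.0 w -97.8
125 slide [-43.7 377.9  29.8] [-43.8 348.1  29.2] mid 363.0 stage mid 361.7 w -98.3
150 slide [-28.1 363.3 198.3] [-55.7 338.7  30.8] mid 351.0 stage mid 361.0 w -99.5
175 slide [-68.5 388.2  29.1] [-68.5 338.5  29.4] mid 363.3 stage mid 361.0 w -98.9
```

>>> {"op": "play_rows", "data": {"dp": [[-0.7, -1.9, 0], [0, 0, 0], [0, 0, 0]], "yaw": [0, 0, 0]}}

```text
t: 8.87
ee_pos: [506.3, 200.3, 36.2]
orientation: [-3.093, 0.547, -0.001]
ft_force: [-0.5, 0.3, -1.7]
width: 15.9
grasp_force: 30.0
```

```bash
python3 m.py
```

```text
[506.3 200.4  36.1] [ 0.1 -0.1 -1.6]
tcp -101.7 361.1 heading -20.07
25 slide [  2.6 387.7  15.3] [  0.8 336.4  25.7] mid 362.1 stage mid 361.4 w -98.8
50 slide [-10.1 386.2  28.8] [-10.2 336.5  29.1] mid 361.4 stage mid 361.6 w -98.4
75 slide [-20.9 386.2  28.9] [-21.1 336.7  30.2] mid 361.4 stage mid 361.4 w -97.8
100 slide [-32.2 386.4  27.9] [-32.3 336.6  29.3] mid 361.5 stage mid 360.8 w -98.6
125 slide [-43.9 376.2  28.4] [-43.9 346.2  29.1] mid 361.2 stage mid 360.9 w -98.3
150 slide [-55.9 386.2  29.5] [-56.1 336.6  28.9] mid 361.4 stage mid 361.7 w -98.9
175 slide [-68.5 386.2  29.7] [-68.7 336.6  29.2] mid 361.4 stage mid 361.7 w -99.0
```

>>> {"op": "play_rows", "data": {"dp": [[0, 0, -4], [0, 0, -2], [0, 0, -0.5], [0, 0, 0], [0, 0, 0]], "yaw": [0, 0, 0, 0, 0]}}

```text
t: 9.33
ee_pos: [506.0, 200.3, 29.0]
orientation: [3.093, -0.547, -0.001]
ft_force: [-0.3, -0.2, -1.6]
width: 15.5
grasp_force: 30.0
```

>>> {"op": "play_rows", "data": {"dp": [[0, 0, -0.5], [0, 0, 0], [0, 0, 0]], "yaw": [0, 0, 0]}}

```text
t: 9.58
ee_pos: [506.2, 200.4, 28.7]
orientation: [-3.094, 0.547, -0.0]
ft_force: [-0.0, 0.7, -0.4]
width: 15.8
grasp_force: 30.0
```

>>> {"op": "play_rows", "data": {"dp": [[0, 0, -0.4], [0, 0, 0], [0, 0, 0]], "yaw": [0, 0, 0]}}

```text
t: 9.83
ee_pos: [506.3, 200.4, 28.6]
orientation: [-3.093, 0.547, -0.0]
ft_force: [-1.2, -0.8, 3.8]
width: 15.9
grasp_force: 30.0
```

Contact on the bed at z=28.6. Next I push along the stage.

>>> {"op": "play_rows", "data": {"dp": [[2.8, -1.0, 0.1], [2.8, -1.0, 0], [2.8, -1.0, 0], [2.8, -1.0, 0], [0, 0, 0]], "yaw": [0, 0, 0, 0, 0]}}

```text
t: 10.25
ee_pos: [518.4, 196.3, 28.6]
orientation: [-3.093, 0.548, -0.002]
ft_force: [0.6, -0.4, 4.9]
width: 15.5
grasp_force: 30.0
```

>>> {"op": "play_rows", "data": {"dp": [[1.9, -0.7, 0], [1.9, -0.7, 0], [1.9, -0.7, 0], [0, 0, 0]], "yaw": [0, 0, 0, 0]}}

```text
t: 10.58
ee_pos: [523.6, 194.2, 28.6]
orientation: [-3.093, 0.547, -0.001]
ft_force: [0.2, -0.7, 5.3]
width: 15.9
grasp_force: 30.0
```

>>> {"op": "play_rows", "data": {"dp": [[1.9, -0.7, 0.1], [1.9, -0.7, 0], [1.9, -0.7, 0], [0, 0, 0]], "yaw": [0, 0, 0, 0]}}

```text
t: 10.92
ee_pos: [529.3, 192.1, 28.6]
orientation: [-3.093, 0.547, -0.001]
ft_force: [0.5, -0.2, 4.2]
width: 15.7
grasp_force: 30.0
```

>>> {"op": "play_rows", "data": {"dp": [[1.9, -0.7, 0], [1.9, -0.7, 0], [0, 0, 0]], "yaw": [0, 0, 0]}}

```text
t: 11.17
ee_pos: [533.0, 190.7, 28.6]
orientation: [-3.093, 0.547, -0.001]
ft_force: [0.4, -0.5, 4.3]
width: 15.6
grasp_force: 30.0
```

>>> {"op": "play_rows", "data": {"dp": [[1.9, -0.7, 0], [1.9, -0.7, 0], [0, 0, 0]], "yaw": [0, 0, 0]}}

```text
t: 11.42
ee_pos: [535.3, 189.4, 28.6]
orientation: [3.093, -0.548, -0.003]
ft_force: [-4.7, 1.0, 9.4]
width: 16.1
grasp_force: 30.0
```

>>> {"op": "play_rows", "data": {"dp": [[1.4, -0.5, 0], [0, 0, 0]], "yaw": [0, 0]}}

```text
t: 11.58
ee_pos: [536.3, 189.0, 28.6]
orientation: [3.093, -0.547, -0.004]
ft_force: [-7.3, 2.2, 9.9]
width: 15.7
grasp_force: 30.0
```

>>> {"op": "play_rows", "data": {"dp": [[1.4, -0.5, 0], [0, 0, 0]], "yaw": [0, 0]}}

```text
t: 11.75
ee_pos: [537.7, 188.5, 28.6]
orientation: [3.093, -0.547, -0.004]
ft_force: [-7.6, 1.9, 10.5]
width: 15.6
grasp_force: 30.0
```

>>> {"op": "play_rows", "data": {"dp": [[1.4, -0.5, 0], [0, 0, 0]], "yaw": [0, 0]}}

```text
t: 11.92
ee_pos: [539.3, 188.0, 28.6]
orientation: [3.093, -0.547, -0.003]
ft_force: [-5.6, 2.2, 9.6]
width: 16.1
grasp_force: 30.0
```

>>> {"op": "play_rows", "data": {"dp": [[1.9, -0.7, 0.1], [1.9, -0.7, 0], [0, 0, 0]], "yaw": [0, 0, 0]}}

```text
t: 12.17
ee_pos: [543.7, 186.5, 28.6]
orientation: [3.093, -0.547, -0.002]
ft_force: [-3.4, 0.6, 6.8]
width: 15.8
grasp_force: 30.0
```

>>> {"op": "play_rows", "data": {"dp": [[1.9, -0.7, 0], [1.9, -0.7, 0], [0, 0, 0]], "yaw": [0, 0, 0]}}

```text
t: 12.42
ee_pos: [547.6, 185.0, 28.6]
orientation: [3.093, -0.547, -0.002]
ft_force: [-3.2, 0.5, 6.8]
width: 15.5
grasp_force: 30.0
```

>>> {"op": "play_rows", "data": {"dp": [[1.9, -0.7, 0], [1.9, -0.7, 0], [0, 0, 0]], "yaw": [0, 0, 0]}}

```text
t: 12.67
ee_pos: [551.4, 183.7, 28.6]
orientation: [3.093, -0.547, -0.002]
ft_force: [-3.5, 0.3, 6.1]
width: 16.0
grasp_force: 30.0
```

Both clips are riding (3 N). I estimate home near TCP x≈571 and go on carefully.

>>> {"op": "play_rows", "data": {"dp": [[1.9, -0.65, 0], [1.9, -0.65, 0], [1.9, -0.65, 0], [0, 0, 0]], "yaw": [0, 0, 0, 0]}}

```text
t: 13.0
ee_pos: [557.1, 181.7, 28.6]
orientation: [3.093, -0.547, -0.002]
ft_force: [-3.1, 0.2, 6.2]
width: 15.9
grasp_force: 30.0
```

>>> {"op": "play_rows", "data": {"dp": [[1.9, -0.65, 0], [1.9, -0.65, 0], [0, 0, 0]], "yaw": [0, 0, 0]}}

```text
t: 13.25
ee_pos: [560.9, 180.4, 28.6]
orientation: [3.093, -0.547, -0.002]
ft_force: [-3.4, 0.4, 7.4]
width: 15.6
grasp_force: 30.0
```

>>> {"op": "play_rows", "data": {"dp": [[1.4, -0.5, 0], [0, 0, 0]], "yaw": [0, 0]}}

```text
t: 13.42
ee_pos: [562.2, 180.0, 28.6]
orientation: [3.093, -0.547, -0.002]
ft_force: [-2.5, 0.5, 6.4]
width: 16.0
grasp_force: 30.0
```

>>> {"op": "play_rows", "data": {"dp": [[1.4, -0.5, 0], [0, 0, 0]], "yaw": [0, 0]}}

```text
t: 13.58
ee_pos: [563.5, 179.5, 28.6]
orientation: [3.093, -0.547, -0.002]
ft_force: [-3.8, 0.8, 7.1]
width: 15.9
grasp_force: 30.0
```

>>> {"op": "play_rows", "data": {"dp": [[0.9, -0.3, 0], [0.9, -0.3, 0], [0, 0, 0]], "yaw": [0, 0, 0]}}

```text
t: 13.83
ee_pos: [565.4, 178.9, 28.6]
orientation: [3.093, -0.547, -0.002]
ft_force: [-2.1, 0.2, 6.3]
width: 16.0
grasp_force: 30.0
```

>>> {"op": "play_rows", "data": {"dp": [[0.9, -0.3, 0], [0.9, -0.3, 0], [0, 0, 0]], "yaw": [0, 0, 0]}}

```text
t: 14.08
ee_pos: [567.8, 178.2, 28.6]
orientation: [3.094, -0.547, -0.0]
ft_force: [-0.9, -0.4, 4.2]
width: 16.1
grasp_force: 30.0
```

>>> {"op": "play_rows", "data": {"dp": [[0.9, -0.3, 0], [0, 0, 0]], "yaw": [0, 0]}}

```text
t: 14.25
ee_pos: [569.1, 177.8, 28.6]
orientation: [-3.093, 0.547, -0.001]
ft_force: [1.4, -0.5, 5.2]
width: 16.1
grasp_force: 30.0
```

>>> {"op": "play_rows", "data": {"dp": [[0.7, -0.25, 0], [0, 0, 0]], "yaw": [0, 0]}}

```text
t: 14.42
ee_pos: [570.0, 177.6, 28.6]
orientation: [-3.093, 0.547, -0.001]
ft_force: [1.7, -1.1, 3.3]
width: 16.0
grasp_force: 30.0
```

The push dropped and reversed at x≈568: the snap. I check it visually and by the depth of the clips.

```bash
python3 m.py; python3 - <<'E'
from h import *
p=shot('wrist');save(p,'i.png',(150,0,360,150),3.6)
o=ctrl.get_obs();print(o['ee_pos'],o['ft_force'])
E
```

```text
[570.  177.6  28.6] [ 2.9 -0.8  2.9]
tcp -34.1 361.4 heading -20.06
25 slide [ 68.5 380.6  18.3] [ 68.6 342.2  17.3] mid 361.4 stage mid 361.2 w -98.3
50 slide [ 57.5 380.1  21.6] [ 57.4 342.8  21.5] mid 361.4 stage mid 361.1 w -98.0
75 slide [ 46.6 380.   21.7] [ 46.6 342.5  22. ] mid 361.2 stage mid 361.4 w -98.7
100 slide [ 35.4 379.8  22.5] [ 35.3 342.6  22. ] mid 361.2 stage mid 361.1 w -99.9
125 slide [ 23.7 376.4  21.7] [ 23.8 347.1  22.6] mid 361.8 stage mid 361.0 w -99.3
150 slide [ 11.7 386.4  22.4] [ 11.6 337.   21.9] mid 361.7 stage mid 361.2 w -99.1
175 slide [ -0.9 386.5  21.9] [ -1.1 337.   21.7] mid 361.7 stage mid 361.5 w -99.1
[569.96793645 177.57042265  28.60304849] [ 3.03605968 -1.64654694  3.21788172]
```

View pics/i.png

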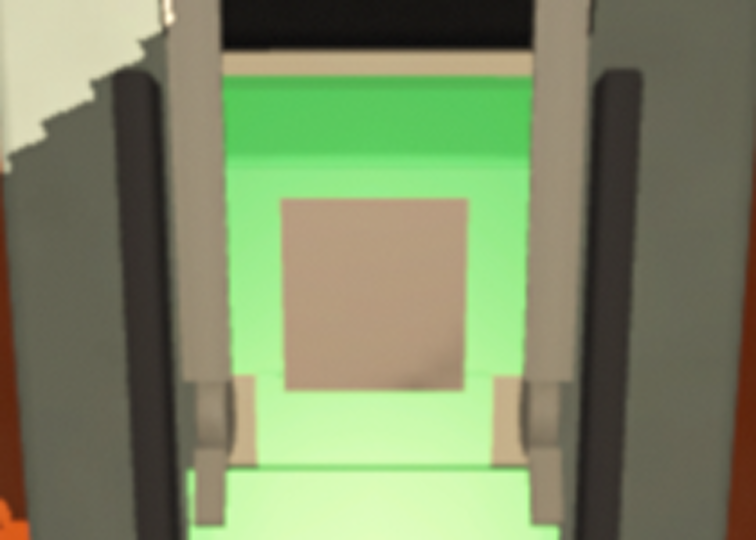

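The noses sit centred in the notches (left 210,420, right 540,420). There's a small forward pull, so I advance a touch.

>>> {"op": "play_rows", "data": {"dp": [[0.3, -0.1, 0], [0, 0, 0]], "yaw": [0, 0]}}

```text
t: 14.68
ee_pos: [570.1, 177.5, 28.6]
orientation: [-3.093, 0.547, -0.001]
ft_force: [2.1, -0.8, 2.5]
width: 15.8
grasp_force: 30.0
```

>>> {"op": "play_rows", "data": {"dp": [[0.3, -0.1, 0], [0, 0, 0]], "yaw": [0, 0]}}

```text
t: 14.85
ee_pos: [570.1, 177.5, 28.6]
orientation: [-3.093, 0.547, -0.0]
ft_force: [1.4, 0.0, 3.1]
width: 15.6
grasp_force: 30.0
```

>>> {"op": "play_rows", "data": {"dp": [[0.4, -0.15, 0], [0, 0, 0], [0, 0, 0]], "yaw": [0, 0, 0]}}

```text
t: 15.1
ee_pos: [570.2, 177.4, 28.6]
orientation: [3.094, -0.547, -0.001]
ft_force: [0.9, -0.8, 5.0]
width: 16.0
grasp_force: 30.0
```

>>> {"op": "play_rows", "data": {"dp": [[0, 0, 0], [0, 0, 0], [0, 0, 0], [0, 0, 0]], "yaw": [0, 0, 0, 0], "gripper": 0.6}}

```text
t: 15.43
ee_pos: [570.0, 177.1, 28.2]
orientation: [3.093, -0.547, -0.001]
ft_force: [-0.0, 0.2, -0.3]
width: 34.6
grasp_force: 0.0
```

>>> {"op": "play_rows", "data": {"dp": [[0, 0, 0], [0, 0, 0], [0, 0, 0], [0, 0, 0]], "yaw": [0, 0, 0, 0]}}

```text
t: 15.77
ee_pos: [570.4, 177.3, 28.6]
orientation: [3.094, -0.547, -0.0]
ft_force: [-0.3, 0.0, 0.1]
width: 35.5
grasp_force: 0.0
```

>>> {"op": "play_rows", "data": {"dp": [[0, 0, 5], [0, 0, 15], [0, 0, 25], [0, 0, 30], [0, 0, 30], [0, 0, 0]], "yaw": [0, 0, 0, 0, 0, 0]}}

```text
t: 16.27
ee_pos: [573.9, 178.3, 139.7]
orientation: [-3.089, 0.546, -0.013]
ft_force: [1.1, 0.0, 0.0]
width: 35.2
grasp_force: 0.0
```

```bash
python3 - <<'E'
from h import *
p=shot('wrist');save(p,'j.png',s=1.5)
o=ctrl.get_obs();print(o['ee_pos'],o['ft_force'],o['width'])
X=xyz(p);hsv=cv2.cvtColor(p['pixels'],cv2.COLOR_RGB2HSV)
g=(hsv[...,0]>40)&(hsv[...,0]<80)&(hsv[...,1]>60)&(X[...,2]<30);P=X[g];r=cv2.minAreaRect(P[:,:2].astype(np.float32));print(r,np.percentile(P[:,2],[10,50,90]))
E
```

```text
[572.75530419 177.97635436 137.27368466] [ 0.07282215 -0.11644864 -0.64407054] 35.18376012674545
((640.0392456054688, 251.8073272705078), (239.98963928222656, 129.0740203857422), 69.96575927734375) [19.58701249 21.96065098 26.84630207]
```

View pics/j.png

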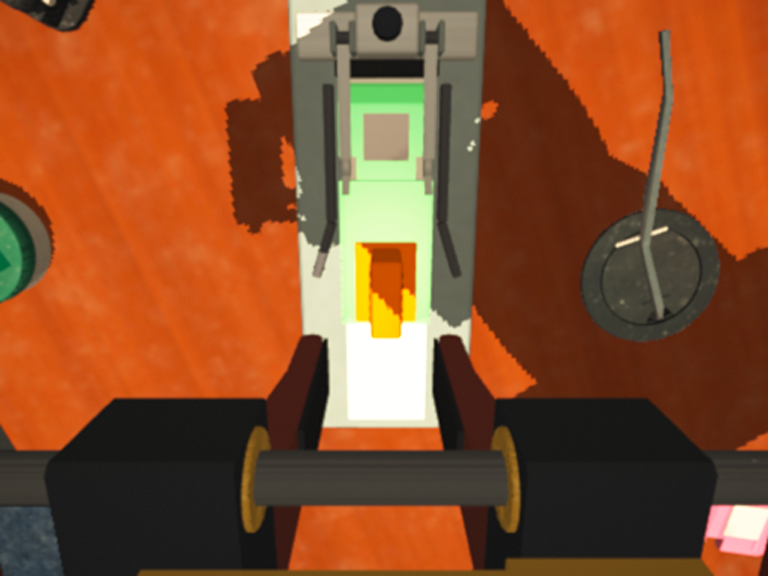

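The slide lies straight in the rails with both clip noses (347,168 and 427,168) in its notches and the gripper clear.

```bash
python3 -c "
from workcell import ticket;print(ticket.close_job())"
```

```text
the job is handed in; nothing more can be done
None
```

The slide is home on the stage with both clips snapped into its notches (push peaked at about 8 N, press at about 10 N), it is released with the gripper clear, and the job is handed in; no verdict came back.

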